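# Release a kiln prop with the rack's pedal

## Robot

A 6-joint arm with a two-finger parallel gripper is mounted at the origin on the work surface. World frame = base frame: x ahead of the robot, y to its left, z up, the work surface at z = 0. Lengths are in mm, angles in rad, forces in N, time in s.
With the tool pointing down it reaches from about 350 to 975 mm from the base axis. Payload 4.9 kg.
Tool frame: the origin (TCP) lies midway between the tips of the shut fingers; the grasp point (between the pads) lies 19 mm behind it; z points along the fingers, y is the line along which they close (so a half turn about z gives the same grasp; the last joint's range is limited). The gripper opens to 85 mm and grips with 20 to 120 N. Pads are 22 mm wide; open, the fingers measure 114 mm over their backs; the gripper's body (76 mm by 85 mm) begins 54 mm behind the grasp point. The pads swing forward as they close: fully open they stand 13 mm farther back than shut.
Start: joints at [-0.119, 0.053, 1.613, -0, 1.476, -0.119], TCP at [624.981, 0.003, 231.304] pointing down, gripper open.
Joint ranges: [-3.01, 3.01], [-1.01, 2.22], [0.06, 2.58], [-1.02, 4.17], [0.09, 2.62], [-3.14, 3.14]. Speed limits (rad/s): [2.57, 2.57, 3.14, 3.14, 3.14, 3.14].

## Interface

Orientations are given as a 3x3 rotation matrix whose columns are the frame's x, y, z axes.
In Python, from station import readout, optics, bot gives the robot as it stands. The module is installed in compiled form; this text tells all that it offers.
- The arm moves only by the tool drive_tool, never from a script. Its arguments are lists of equal length, an entry for each row: "xyz": the shift along the world's x, y, z in m, a list of three; "turn": the turn, a rotation vector about the world's x, y, z in rad, a list of three; "claw": the finger opening in m, from 0 to 0.0854. In form: {"xyz": [[x, y, z], ...], "turn": [[wx, wy, wz], ...], "claw": [claw, ...]}. A call has 1 to 8 rows; each row shifts and turns the commanded pose from where the row before left it; what a row does not reach is not made up. A row lasts 1/8 s, in which the tool goes at most 62.5 mm and 10.7 degrees, less where a joint would pass 70% of its speed; a pose out of reach is approached as far as the arm can. A call is refused whole if a number of a shift passes 0.0625 or a number of a turn 0.188, either way. A call with a gripper value outside its range is refused whole. The fingers move at their own pace and stop on an object; the grip force is fixed at half the most. Time passes only in rows, so rows that do not move let the fingers close. It gives the time, the measured TCP pose, the force, the opening and the grip force at its end, in the units of the state.
- readout.get_obs(): the state, without advancing time (a new reading comes with each control period).
- optics.get_image(name): name is "scene" or "side" or "wrist"; returns a dict with "img" (400x640x3 uint8, blue, green, red), "camera_matrix" (3x3 intrinsics, pixels), "view" (4x4, takes a point from world to camera coordinates). Camera axes: x right, y up, looking along -z (the intrinsics and any distortion apply to the point x, -y, -z); pixel columns grow to the right and rows downward; lengths in mm; the calibration is good to about 2 mm. A picture is of the moment at which its call begins. There is no depth.
- bot.close_job(): hands the job in; it is judged then, once.
The state is a dict: "time_s": time; "joint_pos": joint angles; "qvel": joint speeds; "tau": joint torques, N m; "tcp_pos": TCP position; "tcp_rot": TCP orientation; "contact_force": force on the tool from outside, world axes, zero at the start; "moment": the same for the moment, N m; "grip_width": finger opening in mm; "gripper_force": force on a finger pad.
Only numpy, scipy, OpenCV 4.12 (cv2) and the standard library are available. Lean on these libraries where they do the work, as an engineer would, in place of code of your own. Each camera call takes 0.05 s, during which the arm holds its last target. There are 200 camera calls.

## Task

Switch the kiln-prop rack over to its left lane by pressing the left key fully home, then press the pedal down firmly onto its stop without forcing it, hold it there for a second so that the left prop rolls out into the tray, and let the pedal rise under control all the way, not snap back. The right prop stays in its lane, and the teapot and the clay cup near the robot are left alone.

Things in the scene. Friction and masses are not known exactly. Their poses are not given: they have to be found in the camera images.
- pedal_pad (a point): Treadle pedal: dark steel plate 168 x 78 mm, ribbed black rubber pad (90 x 70 mm) on its free half. Point on the pad's top face, centre line, 130 mm from the hinge axis, 38 mm from the free end. z out of the face, x along the plate to the hinge, y along the hinge axis. At rest it slopes 0.42 rad up towards the free end (robot side); point 112 mm above the bench. Left or right of the rack.
- pedal_hinge (a point): Middle of the pedal's hinge axis, 50 mm above the bench, on the side away from the robot (unit yawed up to 0.35 rad); turns with the pedal, same axes as pedal_pad. The pad moves on a circle of about 130 mm radius about it. Base plate of the unit 220 x 110 mm, 10 mm thick.
- pedal (a joint): Pedal angle, rad: 0 at rest (up), grows as pressed. Return spring: about 3 N at the pad at rest, up to 9 N when down. The rubber-tipped stop is hand-set and met anywhere from 0.2 to 0.4 rad (25 to 52 mm of pad travel); it can only be felt: resistance then climbs about 5 N per mm. 15 to 24 N in all on the pad is firm; over 30 N is forcing. Let go when down, it snaps back.
- stop_post: Steel post of the pedal's stop, hidden under the plate 100 mm from the hinge axis; carries the hand-set screw and rubber tip. Origin at the post's foot on the base plate, 10 mm above the bench; it does not tell the screw's height.
- key_left_top (a point): Left key (+y at yaw 0, left as the robot sees it) of a two-key bank: grey housing 120 x 150 x 45 mm high, two buff caps each 70 (x) x 48 mm (y), 62 mm apart along y. Point: centre of the cap's top, 69 mm above the bench when up, 59 mm when down. x away from the robot (yaw up to 0.35 rad), y left, z up. The bank is on the other side of the rack from the pedal.
- key_right_top (a point): The same point on the right key, which is latched down at the start (59 mm above the bench) and pops up to 69 mm as the left key goes down.
- key_left (a joint): Travel of the left key in m: 0 up, 0.010 fully down. Starts up. It moves straight down against about 3 N of friction to a hard stop and stays where it is left. Down selects the left lane.
- key_right (a joint): Travel of the right key in m: 0 up, 0.010 fully down (latched). The interlock makes the two travels add up to 0.010.
- rack: Fixed plywood rack, 330 (x) x 262 (y) x 115 mm high: two sloping lanes (+y left), a kiln prop across each behind steel bars, cork-lined tray on the robot side. Origin on the bench near the lanes' low ends; x up-lane away from the robot, y left, z up. The pedal lowers both gate bars (clear at about 0.19 rad); a key that is up keeps a second bar raised in its lane; only a lane whose key is down lets go.
- tray_center (a point): Centre of the tray's cork floor, 8 mm above the bench, 105 mm from the rack's origin towards the robot. Inside about 145 (x) x 246 mm (y), walls 40 mm high. Axes as the rack's.
- prop_left_center (a point): Centre of the left kiln prop: buff ceramic cylinder 40 mm in diameter, 100 mm long, axis along its y; about 61 mm above the bench in the lane, about 28 mm in the tray.
- prop_right_center (a point): Centre of the right kiln prop, same size, in the right lane, about 61 mm above the bench; it must stay there (it may settle a few mm forward).
- teapot_center (a point): Dark clay teapot, 156 mm over spout and handle, 98 mm high, in front of the robot; point on its axis 45 mm up. Leave alone.
- cup_center (a point): Brown clay cup, 68 mm across, 70 mm high; point on its axis 35 mm up. Leave alone.
There are look-alikes about, which are no part of the job. Leave any green or orange look-alike of the part that bears prop_left_center alone. Of the things that look like the part that bears key_left_top, take the one that is farthest from the robot's base at the start.

How it is judged (in metres and radians):
On the way, in this order (a step that is already met when the one before it is completed fails the run):
1. the left key is pressed fully home (over 9 mm), which pops the right key up, before the pedal is used (value of joint key_left above 0.009 m and value of joint key_right below 0.001 m and value of joint pedal below 0.05 rad), for 0.2 s.
2. the pedal is pressed firmly onto its stop (over 6 N between plate and stop) and held there for 0.6 s (contact force between pedal and stop_post above 6 N), for 0.6 s.
At the end, for the whole second after the job is handed in: Left prop at rest in the tray (centre within its walls, under 36 mm above the bench); right prop at rest in its lane (centre over 8 mm up-lane of the rack's origin); left key down (over 9 mm), right key up (under 1 mm); pedal back up (under 0.03 rad) (x of prop_left_center in the frame of rack between -0.18 and -0.03 m and y of prop_left_center in the frame of rack between -0.125 and 0.125 m and height (world z) of prop_left_center below 0.036 m and linear speed of each of prop_left, prop_right below 0.05 m/s and x of prop_right_center in the frame of rack above 0.008 m and value of joint key_left above 0.009 m and value of joint key_right below 0.001 m and value of joint pedal below 0.03 rad); the robot touches nothing.
It fails at once if the pedal is forced: over 30 N on it from the robot (contact force between any of the fingers, the arm and pedal above 30 N).
It fails at once if the pedal snaps back: it rises faster than 3 rad/s (velocity of joint pedal below -3 rad/s).
It fails at once if the right prop leaves its lane (x of prop_right_center in the frame of rack below -0.02 m).
It fails at once if the teapot or the cup is moved by over 25 mm (distance of any of teapot_center, cup_center from where it was at the start of the episode above 0.025 m).
It also fails if it takes over 64 s, if anything falls off the work surface, if the arm or the gripper's body presses on something with over 40 N, if the wrist force passes 120 N, or if a joint passes its speed limit or range.

## Working session

There is one attempt and no reset: what is moved stays moved. The work goes in short steps, Python scripts to look and compute and a tool call to move; the robot and the scene stay as the last step left them, time stands still between calls to the robot, and variables do not carry over. Pictures are saved under pics/ and viewed, at most 10 in all, crops included, and the job is handed in when it is done.

Besides the shell and the picture viewer there is one more tool, called after "Call:" as name(argument=value, ...), one argument or row to a line, values as JSON. drive_tool: Moves the arm, as the interface text tells. Its arguments: {"type":"object","properties":{"xyz":{"type":"array","items":{"type":"array","items":{"type":"number"}}},"turn":{"type":"array","items":{"type":"array","items":{"type":"number"}}},"claw":{"type":"array","items":{"type":"number"}}},"required":["xyz","turn","claw"]}

```bash
mkdir -p pics; cat > h.py <<'E'
import numpy as np, cv2
from station import readout, optics, bot
def grab(n,f):
    d=optics.get_image(n); cv2.imwrite('pics/'+f+'.png',d['img']); np.savez('pics/'+f+'.npz',K=d['camera_matrix'],V=d['view']); return d
def ray(f,u,v):
    c=np.load('pics/'+f+'.npz');K,V=c['K'],c['V']
    p=np.linalg.inv(K)@[u,v,1]; R,t=V[:3,:3],V[:3,3]
    return -R.T@t, R.T@np.array([p[0],-p[1],-p[2]])
def onz(f,u,v,z):
    o,d=ray(f,u,v); return o+d*(z-o[2])/d[2]
def proj(f,P):
    c=np.load('pics/'+f+'.npz');q=c['V'][:3,:3]@np.array(P,float)+c['V'][:3,3]
    p=c['K']@[q[0],-q[1],-q[2]]; return p[:2]/p[2]
E
python3 - <<'E'
from h import *
for n in ('scene','side','wrist'):
    d=grab(n,n+'0'); print(n,d.keys(),d['camera_matrix'].tolist(),(-d['view'][:3,:3].T@d['view'][:3,3]).round())
o=readout.get_obs(); print(o)
E
```

```text
scene dict_keys(['img', 'camera_matrix', 'view']) [[494.8259485246581, 0.0, 319.23110422910014], [0.0, 494.8259485246581, 207.64435656245388], [0.0, 0.0, 1.0]] [ 1272. -1016.   884.]
side dict_keys(['img', 'camera_matrix', 'view']) [[397.74393642217564, 0.0, 314.9886215662068], [0.0, 397.74393642217564, 196.96727467664496], [0.0, 0.0, 1.0]] [ 338. -756.  642.]
wrist dict_keys(['img', 'camera_matrix', 'view']) [[287.7990238752507, 0.0, 320.9356875712808], [0.0, 287.7990238752507, 200.83675666333363], [0.0, 0.0, 1.0]] [624.  80. 374.]
{'time_s': 0.15, 'joint_pos': array([-1.19010401e-01,  5.32468154e-02,  1.61399435e+00, -1.00997561e-05,
        1.47598805e+00, -1.19007831e-01]), 'qvel': array([-0.00080132, -0.00191815, -0.0040954 , -0.00038993,  0.00041834,
        0.0006834 ]), 'tau': array([ 5.10442842e-04, -3.94241810e+01, -3.70721948e+01, -1.15854355e-04,
        4.61802789e-03,  5.00508997e-05]), 'tcp_pos': array([6.24509797e+02, 4.97016084e-02, 2.30310224e+02]), 'tcp_rot': array([[ 1.75501307e-06,  9.99998678e-01, -1.62618350e-03],
       [ 9.99999983e-01, -1.45526767e-06,  1.84325631e-04],
       [ 1.84323021e-04, -1.62618380e-03, -9.99998661e-01]]), 'contact_force': array([0.35436004, 0.18979896, 0.9390866 ]), 'moment': array([-0.00263565,  0.02488543, -0.02679525]), 'gripper_force': 0.0, 'grip_width': 85.08897154825586}
```

View pics/scene0.png

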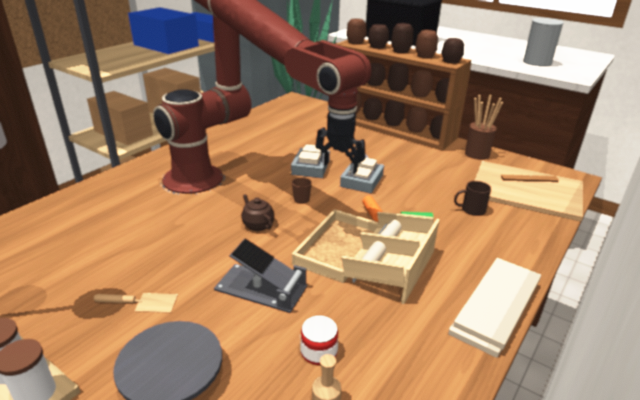

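View pics/side0.png

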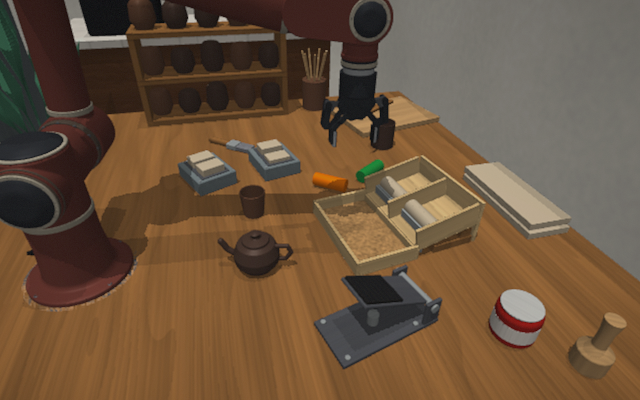

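The side view shows two key banks at about (208,170) and (273,157). The second is the farther one, so it is mine. The rack is at about (400,210) and the pedal at about (375,315). In the scene view the farther bank is at about (362,173) and the pedal at about (262,272). Next I'll zoom in to pick points.

```bash
python3 - <<'E'
from h import *
s=cv2.imread('pics/side0.png'); c=cv2.imread('pics/scene0.png')
def z(im,x,y,w,h,k): return cv2.resize(im[y:y+h,x:x+w],None,fx=k,fy=k,interpolation=cv2.INTER_CUBIC)
a=z(s,235,130,80,60,5); b=z(c,330,145,80,60,5)
p=z(s,305,260,150,110,400/150); q=z(c,205,230,110,81,400/110)
H=290
out=np.zeros((600,800,3),np.uint8)
out[:300,:400]=a; out[:300,400:]=b; out[300:300+min(300,p.shape[0]),:400]=p[:300]; out[300:300+min(300,q.shape[0]),400:]=q[:300]
cv2.imwrite('pics/z1.png',out)
E
```

```text
(no output)
```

View pics/z1.png

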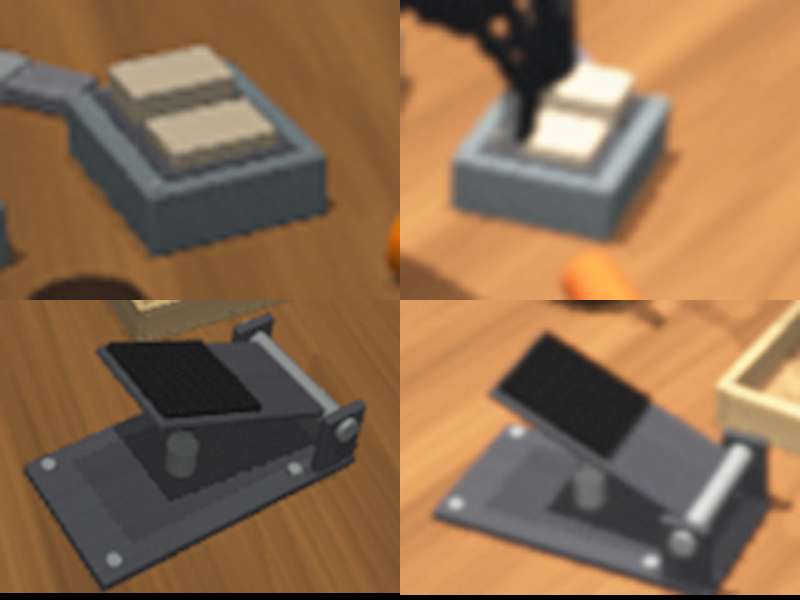

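```bash
python3 - <<'E'
from h import *
S=lambda x,y:(235+x/5,130+y/5); C=lambda x,y:(330+(x-400)/5,145+y/5)
P=lambda x,y:(305+x*.375,260+(y-300)*.375); Q=lambda x,y:(205+(x-400)*.275,230+(y-300)*.275)
def tri(a,b):
    (o1,d1),(o2,d2)=ray('side0',*a),ray('scene0',*b); d1=d1/np.linalg.norm(d1);d2=d2/np.linalg.norm(d2)
    s,t=np.linalg.lstsq(np.c_[d1,-d2],o2-o1,rcond=None)[0]; p,q=o1+s*d1,o2+t*d2
    return ((p+q)/2).round(1),np.linalg.norm(p-q).round(1)
print('Lcap',[onz('side0',*S(*k),69).round() for k in((108,70),(205,47),(240,72),(128,98))])
print('Rcap',[onz('side0',*S(*k),59).round() for k in((147,125),(240,100),(275,130),(178,160))])
print('hous side',[onz('side0',*S(*k),45).round() for k in((68,107),(152,193),(325,157))])
print('hous scene',[onz('scene0',*C(*k),45).round() for k in((455,172),(612,190),(668,98))])
for a,b in(((105,342),(545,332)),((160,418),(493,395)),((262,407),(605,460)),((205,342),(650,402))): print('pad',*tri(P(*a),Q(*b)))
print('hinge cyl ends',tri(P(252,335),Q(742,450)),tri(P(335,410),Q(695,522)),'stud',tri(P(345,430),Q(682,543)))
print('base',[onz('side0',*P(*k),10).round() for k in((27,467),(107,585))],[onz('scene0',*Q(*k),10).round() for k in((435,515),(510,425))])
E
```

```text
Lcap [array([449., 400.,  69.]), array([515., 419.,  69.]), array([531., 378.,  69.]), array([456., 359.,  69.])]
Rcap [array([465., 340.,  59.]), array([527., 359.,  59.]), array([540., 315.,  59.]), array([476., 291.,  59.])]
hous side [array([422., 402.,  45.]), array([458., 280.,  45.]), array([568., 299.,  45.])]
hous scene [array([472., 254.,  45.]), array([572., 299.,  45.]), array([535., 442.,  45.])]
pad [ 521.9 -275.3  122.9] 5.2
pad [ 537.  -342.6  116.7] 7.8
pad [ 619.4 -324.    86.4] 4.3
pad [ 604.5 -259.4   88.3] 3.8
hinge cyl ends (array([ 661.1, -226.7,   50.7]), np.float64(2.9)) (array([ 685.8, -311.7,   55. ]), np.float64(0.4)) stud (array([ 687.1, -326.5,   48.8]), np.float64(1.6))
base [array([ 469., -272.,   10.]), array([ 496., -375.,   10.])] [array([ 502., -379.,   10.]), array([ 473., -274.,   10.])]
```

Measurements agree with the given sizes: left cap centre about (488,389), 64 mm from the right cap and yawed about 0.25. The pad point is about (563,-303,112) and the hinge about (674,-270,50), yaw about 0.28. I'll move above the left key with the fingers shut.

Call:
drive_tool(
  xyz=[
    [-0.0195,0.0555,0],
    [-0.0195,0.0555,0],
    [-0.0195,0.0555,0],
    [-0.0195,0.0555,0],
    [-0.0195,0.0555,0],
    [-0.0195,0.0555,0],
    [-0.0195,0.0555,0],
    [0,0,-0.03],
  ],
  turn=[
    [0,0,0],
    [0,0,0],
    [0,0,0],
    [0,0,0],
    [0,0,0],
    [0,0,0],
    [0,0,0],
    [0,0,0],
  ],
  claw=[0,0,0,0,0,0,0,0],
)

```text
time_s: 1.15
tcp_pos: [488.0, 393.0, 203.9]
tcp_rot: [[-0.005, 1.0, 0.005], [1.0, 0.005, 0.004], [0.004, 0.005, -1.0]]
contact_force: [-0.1, -0.5, 0.1]
grip_width: 0.2
gripper_force: 0.0
```

Call:
drive_tool(
  xyz=[
    [0,0,-0.03],
    [0,0,-0.03],
    [0,0,0],
  ],
  turn=[
    [0,0,0],
    [0,0,0],
    [0,0,0],
  ],
  claw=[0,0,0],
)

```text
time_s: 1.52
tcp_pos: [486.3, 387.2, 137.6]
tcp_rot: [[-0.0, 1.0, -0.006], [1.0, 0.0, -0.004], [-0.004, -0.006, -1.0]]
contact_force: [-0.3, 0.8, 0.7]
grip_width: 0.1
gripper_force: 0.0
```

```bash
python3 - <<'E'
from h import *
w=grab('wrist','w1')['img']; s=grab('side','s1')['img']; o=readout.get_obs(); print(o['time_s'],o['tcp_pos'],o['contact_force'])
for P in((488,389,69),(502,326,59)): print(proj('w1',P),proj('s1',P))
print('tip',proj('s1',o['tcp_pos']),proj('w1',o['tcp_pos']))
z=cv2.resize(s[90:190,220:353],None,fx=3,fy=3,interpolation=cv2.INTER_CUBIC)
out=np.vstack([cv2.resize(w,(480,300)),np.pad(z,((0,0),(0,480-z.shape[1]),(0,0)))]); cv2.imwrite('pics/z2.png',out)
E
```

```text
1.625 [488.64705955 388.58181067 141.80061143] [-0.29587579  1.27925243  0.66908523]
[324.95142542 211.99123203] [269.17523564 144.31075655]
[340.41247295 274.89875801] [277.07664417 155.70183302]
tip [268.10678048 123.06871711] [326.85739177 259.38083852]
```

View pics/z2.png

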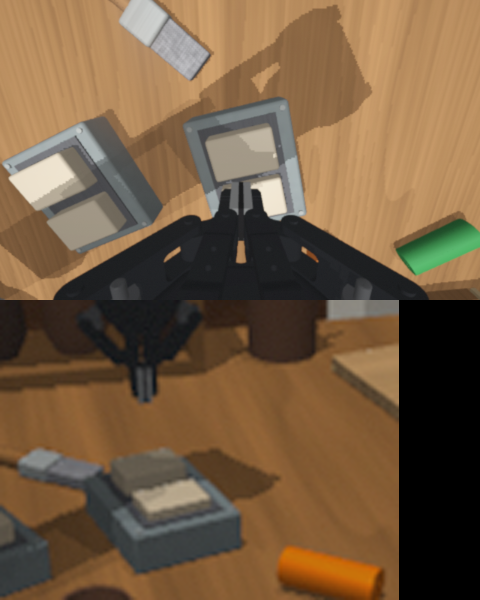

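The wrist view shows the left cap at about (323,204) px, predicted (325,212), so I shift y by +4 mm. The tip will land on the cap.

Call:
drive_tool(
  xyz=[
    [0,0.004,-0.03],
    [0,0,-0.03],
    [0,0,-0.006],
    [0,0,-0.004],
    [0,0,-0.004],
    [0,0,-0.003],
    [0,0,-0.003],
    [0,0,0],
  ],
  turn=[
    [0,0,0],
    [0,0,0],
    [0,0,0],
    [0,0,0],
    [0,0,0],
    [0,0,0],
    [0,0,0],
    [0,0,0],
  ],
  claw=[0,0,0,0,0,0,0,0],
)

```text
time_s: 2.62
tcp_pos: [489.4, 393.0, 62.1]
tcp_rot: [[-0.0, 1.0, 0.002], [1.0, 0.0, 0.001], [0.001, 0.002, -1.0]]
contact_force: [1.7, 1.0, 2.9]
grip_width: 0.1
gripper_force: 1.6
```

Call:
drive_tool(
  xyz=[
    [0,0,-0.002],
    [0,0,-0.001],
    [0,0,0],
  ],
  turn=[
    [0,0,0],
    [0,0,0],
    [0,0,0],
  ],
  claw=[0,0,0],
)

```text
time_s: 3.0
tcp_pos: [489.1, 392.9, 59.1]
tcp_rot: [[0.0, 1.0, 0.001], [1.0, -0.0, 0.001], [0.001, 0.001, -1.0]]
contact_force: [1.2, 1.5, 5.3]
grip_width: 0.2
gripper_force: 2.7
```

Call:
drive_tool(
  xyz=[
    [0,0,-0.001],
    [0,0,0],
  ],
  turn=[
    [0,0,0],
    [0,0,0],
  ],
  claw=[0,0],
)

```text
time_s: 3.25
tcp_pos: [489.1, 392.9, 59.0]
tcp_rot: [[-0.0, 1.0, 0.001], [1.0, 0.0, 0.001], [0.001, 0.001, -1.0]]
contact_force: [0.5, 0.3, 10.2]
grip_width: -0.0
gripper_force: 5.0
```

Call:
drive_tool(
  xyz=[
    [0,0,-0.001],
    [0,0,0],
    [0,0,0],
    [0,0,0.004],
    [0,0,0.03],
    [0,0,0.04],
    [0,0,0.05],
    [0,0,0],
  ],
  turn=[
    [0,0,0],
    [0,0,0],
    [0,0,0],
    [0,0,0],
    [0,0,0],
    [0,0,0],
    [0,0,0],
    [0,0,0],
  ],
  claw=[0,0,0,0,0,0,0,0],
)

```text
time_s: 4.25
tcp_pos: [490.1, 393.6, 184.7]
tcp_rot: [[-0.0, 1.0, 0.006], [1.0, 0.0, 0.004], [0.004, 0.006, -1.0]]
contact_force: [-0.2, -0.3, 0.2]
grip_width: -0.0
gripper_force: 0.0
```

```bash
python3 - <<'E'
from h import *
w=grab('wrist','w2')['img']; s=grab('side','s2')['img']; o=readout.get_obs(); print(o['time_s'],o['tcp_pos'],o['contact_force'])
z=cv2.resize(s[90:190,220:353],None,fx=3,fy=3,interpolation=cv2.INTER_CUBIC)
out=np.vstack([cv2.resize(w,(480,300)),np.pad(z,((0,0),(0,480-z.shape[1]),(0,0)))]); cv2.imwrite('pics/z3.png',out)
E
```

```text
4.35 [487.78844166 392.14631115 179.36109788] [ 0.33178998  0.61251384 -0.91639353]
```

View pics/z3.png

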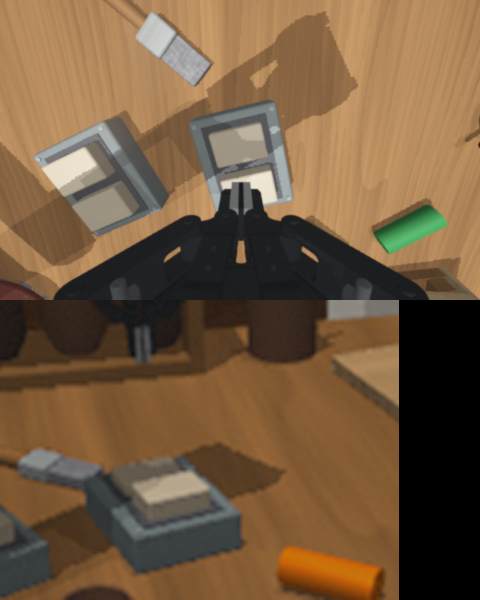

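The left key is down and the right key has popped up: in the wrist view the lit cap at about (330,245) now stands proud. Next I go to the pedal, high up and clear of everything.

Call:
drive_tool(
  xyz=[
    [0.0058,-0.0534,0.025],
    [0.0058,-0.0534,0.025],
    [0.0058,-0.0534,0],
    [0.0058,-0.0534,0],
    [0.0058,-0.0534,0],
    [0.0058,-0.0534,0],
    [0.0058,-0.0534,0],
    [0.0058,-0.0534,0],
  ],
  turn=[
    [0,0,0],
    [0,0,0],
    [0,0,0.07],
    [0,0,0.07],
    [0,0,0.07],
    [0,0,0.07],
    [0,0,0],
    [0,0,0],
  ],
  claw=[0,0,0,0,0,0,0,0],
)

```text
time_s: 5.35
tcp_pos: [533.2, -36.1, 227.0]
tcp_rot: [[-0.276, 0.961, -0.005], [0.961, 0.276, 0.001], [0.003, -0.005, -1.0]]
contact_force: [1.1, -0.4, 0.8]
grip_width: -0.0
gripper_force: 0.0
```

Call:
drive_tool(
  xyz=[
    [0.0058,-0.0534,0],
    [0.0058,-0.0534,0],
    [0.0058,-0.0534,0],
    [0.0058,-0.0534,0],
    [0.0058,-0.0534,0],
    [0,0,-0.025],
    [0,0,-0.025],
    [0,0,0],
  ],
  turn=[
    [0,0,0],
    [0,0,0],
    [0,0,0],
    [0,0,0],
    [0,0,0],
    [0,0,0],
    [0,0,0],
    [0,0,0],
  ],
  claw=[0,0,0,0,0,0,0,0],
)

```text
time_s: 6.35
tcp_pos: [561.0, -300.0, 174.1]
tcp_rot: [[-0.276, 0.961, -0.009], [0.961, 0.276, 0.006], [0.008, -0.007, -1.0]]
contact_force: [-0.1, -0.1, -0.2]
grip_width: -0.2
gripper_force: 0.0
```

```bash
python3 - <<'E'
from h import *
w=grab('wrist','w3')['img']; s=grab('side','s3')['img']; o=readout.get_obs(); print(o['time_s'],o['tcp_pos'],o['contact_force'])
for P in((564,-302,112),(674,-270,50)): print(proj('w3',P),proj('s3',P))
z=cv2.resize(s[220:370,295:455],None,fx=2,fy=2,interpolation=cv2.INTER_CUBIC)
out=np.vstack([cv2.resize(w,(480,300)),np.pad(z,((0,0),(0,480-z.shape[1]),(0,0)))]); cv2.imwrite('pics/z4.png',out)
E
```

```text
6.45 [ 563.17213627 -301.0546211   178.6962534 ] [0.90015169 0.44317354 0.43431569]
[325.51981931 221.76158203] [371.46857752 288.05166392]
[443.21923112 198.16578231] [414.69977679 288.17462333]
```

View pics/z4.png

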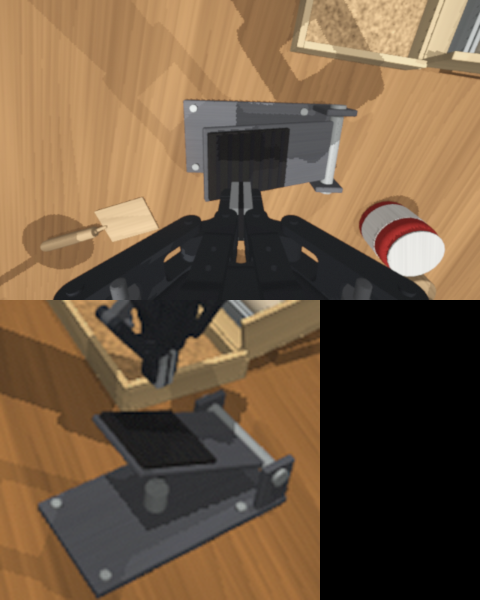

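The wrist view shows the pad centred at about (328,215) px and the hinge rod at about (445,196). Both lie within 3–4 mm of my estimates, so I shift slightly and descend to feel for the pad.

Call:
drive_tool(
  xyz=[
    [0.003,0.003,-0.025],
    [0,0,-0.02],
    [0,0,-0.01],
    [0,0,-0.005],
    [0,0,-0.003],
    [0,0,0],
  ],
  turn=[
    [0,0,0],
    [0,0,0],
    [0,0,0],
    [0,0,0],
    [0,0,0],
    [0,0,0],
  ],
  claw=[0,0,0,0,0,0],
)

```text
time_s: 7.2
tcp_pos: [567.1, -298.9, 117.7]
tcp_rot: [[-0.276, 0.961, 0.001], [0.961, 0.276, -0.0], [-0.001, 0.0, -1.0]]
contact_force: [-0.2, 0.0, -0.5]
grip_width: -0.3
gripper_force: 0.0
```

Call:
drive_tool(
  xyz=[
    [0,0,-0.002],
    [-0.001,0,-0.002],
    [-0.001,0,-0.002],
    [0,0,0],
  ],
  turn=[
    [0,0,0],
    [0,0,0],
    [0,0,0],
    [0,0,0],
  ],
  claw=[0,0,0,0],
)

```text
time_s: 7.7
tcp_pos: [565.4, -298.9, 112.2]
tcp_rot: [[-0.276, 0.961, 0.001], [0.961, 0.276, -0.001], [-0.001, 0.001, -1.0]]
contact_force: [-0.2, -0.4, 3.1]
grip_width: -0.2
gripper_force: 1.6
```

Contact at about z 112 with 3 N, as expected. I press along the arc.

Call:
drive_tool(
  xyz=[
    [-0.0015,-0.0004,-0.003],
    [-0.0015,-0.0004,-0.003],
    [-0.0014,-0.0004,-0.003],
    [-0.0013,-0.0004,-0.003],
    [-0.0012,-0.0003,-0.003],
    [-0.0011,-0.0003,-0.003],
    [0,0,0],
  ],
  turn=[
    [0,0,0],
    [0,0,0],
    [0,0,0],
    [0,0,0],
    [0,0,0],
    [0,0,0],
    [0,0,0],
  ],
  claw=[0,0,0,0,0,0,0],
)

```text
time_s: 8.57
tcp_pos: [557.0, -301.0, 93.0]
tcp_rot: [[-0.276, 0.961, 0.0], [0.961, 0.276, -0.0], [-0.0, 0.0, -1.0]]
contact_force: [2.6, -0.7, 4.3]
grip_width: 0.2
gripper_force: 2.2
```

Call:
drive_tool(
  xyz=[
    [-0.0009,-0.0003,-0.0025],
    [-0.0009,-0.0003,-0.0025],
    [0,0,0],
  ],
  turn=[
    [0,0,0],
    [0,0,0],
    [0,0,0],
  ],
  claw=[0,0,0],
)

```text
time_s: 8.95
tcp_pos: [555.5, -301.4, 88.4]
tcp_rot: [[-0.276, 0.961, 0.001], [0.961, 0.276, 0.0], [-0.0, 0.001, -1.0]]
contact_force: [4.3, 1.1, 5.4]
grip_width: -0.4
gripper_force: 2.9
```

Call:
drive_tool(
  xyz=[
    [-0.0002,0,-0.002],
    [-0.0002,0,-0.002],
    [0,0,0],
  ],
  turn=[
    [0,0,0],
    [0,0,0],
    [0,0,0],
  ],
  claw=[0,0,0],
)

```text
time_s: 9.32
tcp_pos: [554.9, -301.6, 85.5]
tcp_rot: [[-0.276, 0.961, -0.0], [0.961, 0.276, -0.0], [-0.0, -0.0, -1.0]]
contact_force: [2.3, 2.3, 9.5]
grip_width: -0.4
gripper_force: 4.8
```

Call:
drive_tool(
  xyz=[
    [-0.0003,-0.0001,-0.002],
    [-0.0003,-0.0001,-0.002],
    [0,0,0],
  ],
  turn=[
    [0,0,0],
    [0,0,0],
    [0,0,0],
  ],
  claw=[0,0,0],
)

```text
time_s: 9.7
tcp_pos: [554.5, -301.8, 83.5]
tcp_rot: [[-0.277, 0.961, 0.0], [0.961, 0.277, 0.0], [0.0, 0.0, -1.0]]
contact_force: [-2.1, 5.4, 17.4]
grip_width: 0.2
gripper_force: 8.7
```

The stop is felt at about z 86, and I now have 18 N, which is firm. I hold here.

Call:
drive_tool(
  xyz=[
    [0,0,0],
    [0,0,0],
    [0,0,0],
    [0,0,0],
    [0,0,0],
    [0,0,0],
    [0,0,0],
    [0,0,0],
  ],
  turn=[
    [0,0,0],
    [0,0,0],
    [0,0,0],
    [0,0,0],
    [0,0,0],
    [0,0,0],
    [0,0,0],
    [0,0,0],
  ],
  claw=[0,0,0,0,0,0,0,0],
)

```text
time_s: 10.7
tcp_pos: [554.6, -301.8, 83.6]
tcp_rot: [[-0.277, 0.961, 0.0], [0.961, 0.277, -0.0], [-0.0, 0.0, -1.0]]
contact_force: [-1.4, 4.3, 17.8]
grip_width: -0.1
gripper_force: 8.6
```

```bash
python3 - <<'E'
from h import *
w=grab('scene','c5')['img']; s=grab('side','s5')['img']; o=readout.get_obs(); print(o['time_s'],o['tcp_pos'],o['contact_force'])
a=cv2.resize(s[150:290,300:500],None,fx=2,fy=2,interpolation=cv2.INTER_CUBIC)
b=cv2.resize(w[195:335,205:445],(480,280),interpolation=cv2.INTER_CUBIC)
cv2.imwrite('pics/z5.png',np.vstack([np.pad(a,((0,0),(0,80),(0,0))),b]))
E
```

```text
10.8 [ 554.53443215 -301.77596345   83.57150073] [-1.88984193  5.52154112 17.61880099]
```

View pics/z5.png

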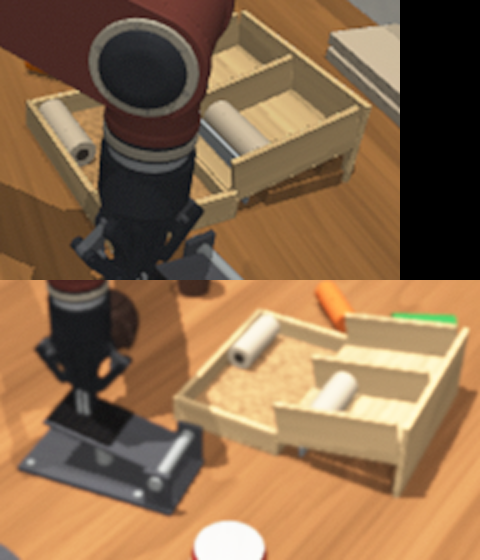

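The left prop lies in the tray against its front wall, about (255,340) in the lower crop. The right prop is still in its lane at about (335,392). I let the pedal rise slowly.

Call:
drive_tool(
  xyz=[
    [0,0,0.002],
    [0,0,0.002],
    [0.0006,0.0002,0.003],
    [0.001,0.0003,0.003],
    [0.001,0.0003,0.003],
    [0.0011,0.0003,0.003],
    [0.0012,0.0003,0.003],
    [0.0013,0.0004,0.003],
  ],
  turn=[
    [0,0,0],
    [0,0,0],
    [0,0,0],
    [0,0,0],
    [0,0,0],
    [0,0,0],
    [0,0,0],
    [0,0,0],
  ],
  claw=[0,0,0,0,0,0,0,0],
)

```text
time_s: 11.8
tcp_pos: [560.1, -300.0, 102.2]
tcp_rot: [[-0.276, 0.961, -0.001], [0.961, 0.276, -0.0], [-0.0, -0.001, -1.0]]
contact_force: [3.1, -1.4, 3.0]
grip_width: -0.2
gripper_force: 2.0
```

Call:
drive_tool(
  xyz=[
    [0.0014,0.0004,0.003],
    [0.0014,0.0004,0.003],
    [0.0014,0.0004,0.003],
    [0.001,0.0003,0.002],
    [0.001,0.0003,0.002],
    [0,0,0.002],
    [0,0,0.003],
    [0,0,0],
  ],
  turn=[
    [0,0,0],
    [0,0,0],
    [0,0,0],
    [0,0,0],
    [0,0,0],
    [0,0,0],
    [0,0,0],
    [0,0,0],
  ],
  claw=[0,0,0,0,0,0,0,0],
)

```text
time_s: 12.8
tcp_pos: [566.4, -298.1, 120.4]
tcp_rot: [[-0.276, 0.961, -0.0], [0.961, 0.276, -0.0], [0.0, -0.0, -1.0]]
contact_force: [-0.1, 0.3, 0.2]
grip_width: -0.3
gripper_force: 0.0
```

Call:
drive_tool(
  xyz=[
    [0,0,0.003],
    [0,0,0.005],
    [0,0,0.02],
    [0,0,0.03],
    [0,0,0.03],
    [0,0,0.03],
    [0,0,0],
    [0,0,0],
  ],
  turn=[
    [0,0,0],
    [0,0,0],
    [0,0,0],
    [0,0,0],
    [0,0,0],
    [0,0,0],
    [0,0,0],
    [0,0,0],
  ],
  claw=[0,0,0,0,0,0,0,0],
)

```text
time_s: 13.8
tcp_pos: [566.3, -297.9, 238.0]
tcp_rot: [[-0.276, 0.961, -0.0], [0.961, 0.276, 0.0], [0.0, -0.0, -1.0]]
contact_force: [0.5, -0.7, -1.0]
grip_width: 0.1
gripper_force: 0.0
```

```bash
python3 - <<'E'
from h import *
w=grab('scene','c6')['img']; s=grab('side','s6')['img']; o=readout.get_obs(); print(o['time_s'],o['tcp_pos'],o['contact_force'],abs(o['qvel']).max())
cv2.imwrite('pics/z6.png',np.vstack([cv2.resize(s,(480,300)),cv2.resize(w,(480,300))]))
E
```

```text
13.9 [ 565.76622515 -297.61382816  236.45535848] [ 0.44367139  0.39134349 -0.09264077] 0.005710720606301902
```

View pics/z6.png

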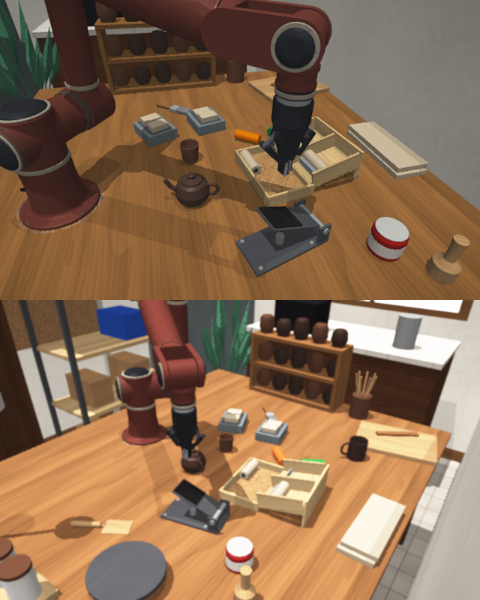

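The pedal is fully up at about (280,215) in the upper view. The left prop is in the tray at about (250,160) and the right prop is in its lane. The teapot and cup are untouched, and the arm is clear of everything.

```bash
python3 -c "
from station import bot; print(bot.close_job())"
```

```text
the job is handed in; nothing more can be done
None
```

The job is done and handed in, but the hand-in returned no verdict: the left key is home, the pedal was held on its stop at about 18 N for over 1 s and let up slowly, the left prop is in the tray, the right prop is still in its lane, and the teapot and cup were not touched.

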